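Clamp a printing block in the studio jig

ROBOT

A 6-joint arm with a two-finger parallel gripper is mounted at the origin on the work surface. World frame = base frame: x ahead of the robot, y to its left, z up, the work surface at z = 0. Lengths are in m, angles in rad, forces in N, time in s.
With the tool pointing down it reaches from about 0.425 to 0.95 m from the base axis. Payload 3.5 kg.
Tool frame: the origin (TCP) lies between the finger pads; the fingertips stand 25 mm ahead of it and the grasp point (between the pads) lies 6 mm ahead of it (ctrl.finger_overhang is the distance from the TCP to the fingertips, in m); x points along the fingers, y is the direction in which the jaws open and shut, and the axes are right-handed (so a half turn about x gives the same grasp; the last joint's range is limited). The gripper opens to 85 mm and grips with 20 to 120 N. Pads are 22 mm wide; open, the fingers measure 114 mm over their backs; the gripper's body (76 mm by 85 mm) begins 54 mm behind the grasp point. The pads swing forward as they close: fully open they stand 13 mm farther back than shut.
Start: joints at [-1.352, 0.286, 1.577, -0, 1.279, -0.15], TCP at [0.243, -0.63, 0.256] pointing down, gripper open.
Joint ranges: [-2.77, 2.77], [-0.9, 2.22], [0.21, 2.48], [-1.53, 4.67], [0.24, 2.81], [-2.84, 2.84]. Speed limits (rad/s): [2.79, 2.79, 3.14, 3.14, 3.14, 3.14].

INTERFACE

Orientations are given as a unit quaternion [x, y, z, w].
In Python, from plant import ctrl gives the robot as it stands.
- The arm moves only by the tool play_rows, never from a script. Its argument "targets" is a list of rows, each an object with "delta_pos": the shift along the world's x, y, z normalised to -1 to 1, where 1 is 1000 mm, a list of three; "delta_rot": the turn, a rotation vector about the world's x, y, z normalised to -1 to 1, where 1 is pi rad, a list of three; "claw": the finger opening in mm, from 0 to 85.4. In form: [{"delta_pos": [tx, ty, tz], "delta_rot": [wx, wy, wz], "claw": claw}, ...]. A call has 1 to 20 rows; each row is the pose to reach, as a shift and turn from the pose measured when the call began, turning the shorter way round; what a row does not reach only later rows make up. A row lasts 1/12 s, in which the tool goes at most 41.7 mm and 7.16 degrees, less where a joint would pass 70% of its speed; a pose out of reach is approached as far as the arm can. A call with a number of a shift or a turn outside -1 to 1 is refused whole. A call with a gripper value outside its range is refused whole. The fingers move at their own pace and stop on an object; "newtons" is the grip in N (left out, the last holds). Time passes only in rows, so rows that repeat a pose let the fingers close. It gives the time, the measured TCP pose, the force and the opening at its end, in the units of the state.
- ctrl.get_state(): the state, without advancing time (a new reading comes with each control period).
- ctrl.read_camera(name): name is "side" or "top"; returns the picture (400x640x3 uint8, blue, green, red); there is no depth.
- ctrl.calibration(name): a dict with "fx", "fy", "cx", "cy" (pixels), "k1" (the pictures are not rectified: a ray, as slopes to the right and down, at radius r is drawn at 1 + k1 r^2 times it, then the intrinsics apply), "camera_from_world" (4x4, takes a point from world to camera coordinates). Camera axes: x right, y down, z forward; pixel columns grow to the right and rows downward; lengths in m; the calibration is good to about 2 mm. A picture is of the moment at which its call begins. calibration takes no time and is no camera call.
- ctrl.sign_off(): hands the job in, once; it reports no verdict.
The state is a dict: "time": time; "qpos": joint angles; "dq": joint speeds; "joint_efforts": joint torques, N m; "eef_pos": TCP position; "tcp_rot": TCP orientation; "contact_force": force on the tool from outside, world axes, zero at the start; "wrist_torque": the same for the moment, N m; "opening": opening from 0.0 (shut) to 1.0 (fully open).
Only numpy, scipy, OpenCV 4.12 (cv2) and the standard library are available. Lean on these libraries where they do the work, as an engineer would, in place of code of your own. Each camera call takes 0.05 s, during which the arm holds its last target. There are 200 camera calls.

TASK

Clamp the lino printing block in its plywood jig. Push the clamp's steel strap with the outside of your fingers, swinging it all the way over the block until it meets its stop pin, and only then push the cam lever fully down flat, so that the rubber pad presses on the block. Nothing is to be picked up: the block stays in its corner fence and the other things on the table stay where they are; finish with the hand clear.

Things in the scene. Friction and masses are not known exactly. Their poses are not given: they have to be found in the camera images.
- jig: Fixed plywood board 240 (its x) x 220 (its y) x 18 mm on the table; origin at the centre of its underside. A wooden corner fence, 12 mm high, lies along the far (+x) and right (-y) sides of the block; a clamp post stands behind the far fence at board x = +90 mm, y = 0. A thin steel stop pin (10 mm across, top 72 mm above the table) stands at board x = +57, y = -18.5 mm.
- block_seat (a point): Point on the top face of the board (18 mm above the table) over which the block's centre belongs, at board x = -10 mm, y = 0.
- block: Lino printing block, wood with a grey-brown carved top, 120 x 90 x 22 mm, loose, lying in the corner fence; origin at the centre of its underside; its top is 40 mm above the table.
- strap_pivot (a point): Point on the vertical swing axis of the clamp strap, at the height of the strap's top face (72 mm above the table).
- strap_tip (a point): Middle of the strap's free end, on its top face, 150 mm from the swing axis. The strap is a flat steel bar 26 mm wide, 12 mm thick, its underside 60 mm above the table, so a fingertip 50 to 57 mm above the table meets its side and clears the block (40 mm). A rubber pad hangs below it 100 mm from the axis (28 mm across, underside 43 mm above the table while the lever is up).
- strap (a joint): Swing of the strap about the vertical axis, rad: 0 = strap points along the board's +y (parked beside the block), growing anticlockwise seen from above to 1.57 = strap points along the board's -x, over the block, at its stop pin. Starts between 0 and 0.4. Friction hinge, stays where it is left; about 2 N at the free end moves it.
- lever_hinge (a point): Middle of the lever's horizontal hinge pin, on the strap's swing axis, 90 mm above the table; the lever turns in the upright plane through the strap's length.
- lever_tip (a point): Middle of the lever's free end, 92 mm from the hinge pin. The lever is a bar 9 to 10 mm thick, 22 mm wide over its outer 45 mm (black grip). Up, it stands steeply above the post, leaning towards the strap's free end; down, it lies level along the top of the strap, its own top 95 mm above the table.
- lever (a joint): Turn of the cam lever, rad: 0 = up (70 degrees above level), 1.22 = fully down, level; it is pushed from its back, towards the strap's free end and down. Starts between 0 and 0.2. Stiff friction hinge, stays where it is left; about 3 to 5 N across its end moves it. Moving it down lowers the pad (3.1 mm per rad).
- pad: Rubber pad below the strap, 28 mm across and 10 mm thick, origin at the centre of its underside; lowered by the lever, it meets the block just before the lever is fully down.
- tin: Small closed steel tin, 38 mm across, 35 mm high, standing on the jig board to the right (-y) of the fence; bystander, origin under its centre.
- tape: Roll of paper tape lying flat, 90 mm across, 24 mm high, on the table left of the jig, partly under the parked strap; bystander, origin under its centre.
- roller: Small foam paint roller, 36 mm roller 75 mm long, purple handle, 180 mm long in all, lying on the table; bystander, origin under the middle of the roller.
- cup: Clear plastic mixing cup, 90 mm across, 110 mm high; bystander, origin under its centre.
- bowl: White ceramic bowl, 100 mm across, 55 mm high; bystander, origin under its centre.
- jar: Blue jar with white cap, 70 mm across, 85 mm high, standing on the table right of the jig; bystander, origin under its centre.
- screwdriver: Screwdriver lying on the table beyond the jig, about 200 mm long; bystander, origin under its middle.
- brush: Flat paint brush lying on the table to the left of the jig, about 200 mm long and under 30 mm high; bystander, origin under its middle.
Not all that is in view belongs to the job. Leave any purple or red look-alike of the block alone.

How it is judged:
By the outcome, as a careful person would: the job done as asked, in the order asked, and still so for the second after the job is handed in, with the robot touching nothing.
It also fails if it takes over 56 s, if anything falls off the work surface, if the arm or the gripper's body presses on something with over 40 N, if the wrist force passes 120 N, or if a joint passes its speed limit or range.

## Working session

There is one attempt and no reset: what is moved stays moved. The work goes in short steps, Python scripts to look and compute and a tool call to move; the robot and the scene stay as the last step left them, time stands still between calls to the robot, and variables do not carry over. Pictures are saved under pics/ and viewed, about 8 in all and at most 12, crops included, and the job is handed in when it is done.

Besides the shell and the picture viewer there is one more tool, called after ">>>" in YAML: its name, and indented under it one key for each argument. play_rows: Moves the arm, as the interface text tells. Its arguments: {"type":"object","properties":{"targets":{"type":"array"},"newtons":{"type":"number"}},"required":["targets"]}

```bash
mkdir -p pics; ls
cat > h.py <<'E'
import numpy as np, cv2
from plant import ctrl
def cal(n):
    c=ctrl.calibration(n); return c,np.array(c["camera_from_world"])
def ray(n,u,v):
    c,T=cal(n); d=np.array([(u-c["cx"])/c["fx"],(v-c["cy"])/c["fy"]]); s=d.copy()
    for _ in range(20): s=d/(1+c["k1"]*(s@s))
    R=T[:3,:3]; return -R.T@T[:3,3], R.T@np.array([s[0],s[1],1])
def onplane(n,u,v,z):
    o,d=ray(n,u,v); return (o+d*(z-o[2])/d[2])
def proj(n,p):
    c,T=cal(n); q=T[:3,:3]@np.array(p)+T[:3,3]; s=q[:2]/q[2]; s=s*(1+c["k1"]*(s@s))
    return np.array([s[0]*c["fx"]+c["cx"],s[1]*c["fy"]+c["cy"]])
E
python3 - <<'E'
from h import *
for n in("top","side"):
    cv2.imwrite(f"pics/{n}0.png",ctrl.read_camera(n)); o,d=ray(n,320,200); print(n,o,d)
print(ctrl.get_state())
E
```

```text
pics
top [0.40695093 0.01094107 1.83262447] [ 0.05984305 -0.02913952 -0.99787771]
side [-0.08992364  0.65138242  1.09077281] [ 0.47143131 -0.49725091 -0.72859763]
{'time': 0.1, 'qpos': array([-1.35197664e+00,  2.87105165e-01,  1.57805775e+00,  5.35985611e-06,
        1.27859379e+00, -1.49995861e-01]), 'dq': array([-6.71724751e-04, -1.13564313e-03, -2.95701082e-03,  3.12535506e-04,
        9.42951817e-05,  4.82721938e-04]), 'joint_efforts': array([ 4.18808286e-04, -4.07297266e+01, -2.93698579e+01, -1.43907509e-04,
        3.44064072e-03, -1.09912779e-05]), 'eef_pos': array([ 0.24325544, -0.62905475,  0.25505201]), 'tcp_rot': array([-0.69509298, -0.1304223 ,  0.695142  , -0.12889287]), 'contact_force': array([ 0.65464701, -0.63071241,  0.33813198]), 'wrist_torque': array([ 0.0101818 ,  0.00737593, -0.03406384]), 'opening': 0.9999849174438017}
```

View pics/top0.png

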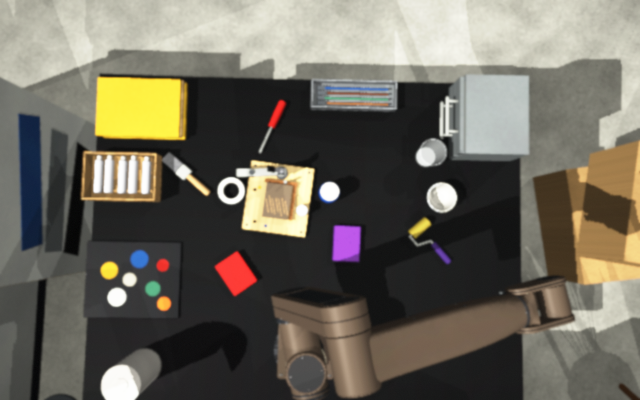

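View pics/side0.png

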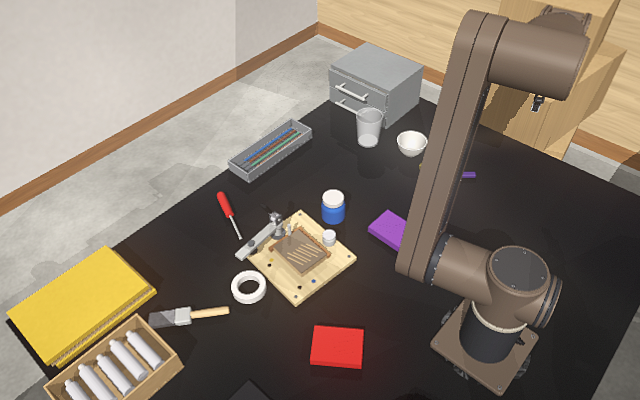

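The top view shows the jig at about (278,200). The strap runs left from the post at (281,172) to (237,172), with the tape at (231,190). The true block is the grey-brown one on the jig at (279,200). The red (236,273) and purple (347,243) ones are the look-alikes, so I leave them alone. I'll enlarge the jig in both views to confirm.

Run:
```python
from h import *
t=cv2.imread("pics/top0.png");s=cv2.imread("pics/side0.png")
a=cv2.resize(t[145:245,215:345],None,fx=6,fy=6,interpolation=cv2.INTER_CUBIC)
b=cv2.resize(s[190:310,225:365],None,fx=5,fy=5,interpolation=cv2.INTER_CUBIC)
cv2.imwrite("pics/tc.png",a);cv2.imwrite("pics/sc.png",b)
hsv=cv2.cvtColor(t,cv2.COLOR_BGR2HSV)
m=((hsv[...,0]>10)&(hsv[...,0]<28)&(hsv[...,1]>35)&(hsv[...,2]>150)).astype(np.uint8)
m[:, :235]=0;m[:,325:]=0;m[:150]=0;m[245:]=0
c=max(cv2.findContours(cv2.morphologyEx(m,cv2.MORPH_CLOSE,np.ones((5,5))),0,2)[0],key=cv2.contourArea)
r=cv2.minAreaRect(c);bx=cv2.boxPoints(r);print(r,bx)
P=np.array([onplane("top",*p,0.018) for p in bx]);print(P,P.mean(0))
for i in range(4):
    d=P[(i+1)%4]-P[i];print(np.linalg.norm(d),np.arctan2(d[1],d[0]))
```

```text
((277.6995544433594, 198.30340576171875), (64.80029296875, 70.02667236328125), 7.853313446044922) [[240.81917 228.56128]
 [250.3874  159.19138]
 [314.57996 168.04553]
 [305.01172 237.41544]]
[[ 0.41079622  0.23091181  0.018     ]
 [ 0.65393367  0.20469408  0.018     ]
 [ 0.62778577 -0.02087345  0.018     ]
 [ 0.3843704   0.00762082  0.018     ]] [0.51922151 0.10558831 0.018     ]
0.24454691034998036 -0.10741586538539596
0.22707801267409689 -1.6862017376057008
0.24507746702368643 3.025062710821817
0.2248492615616474 1.45299728015551
```

View pics/tc.png

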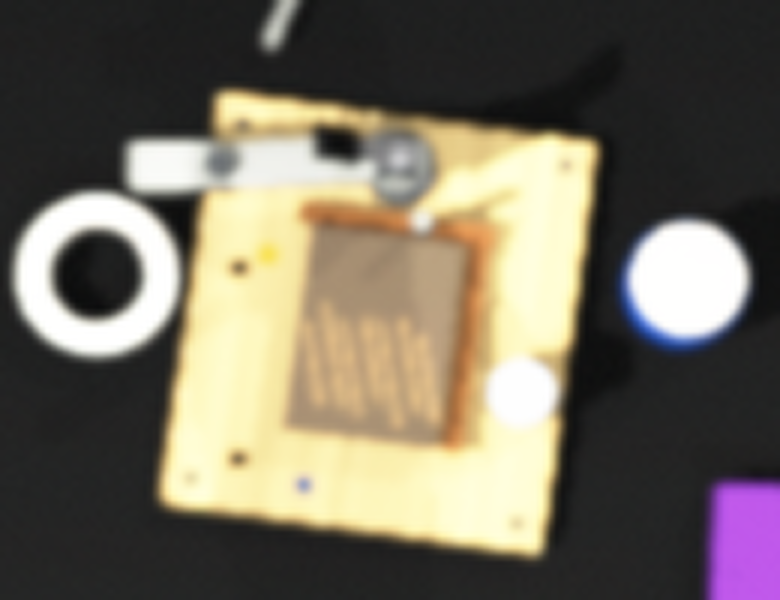

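View pics/sc.png

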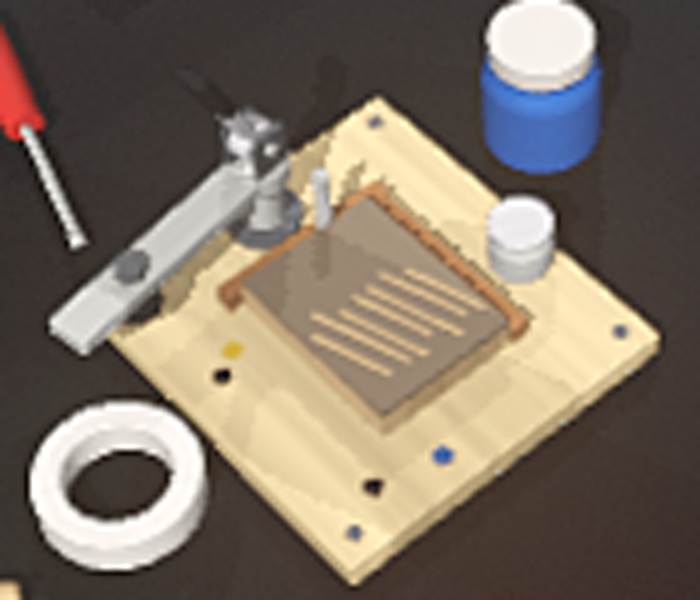

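The crops confirm the block: it lies in the brown corner fence, with the stop pin at crop (422,222) in the top view and the post at (400,165). The strap's free end is at about (128,165). Next come the pivot, the strap angle and the lever tip.

Run:
```python
from h import *
from scipy.spatial.transform import Rotation as Ro
yaw=-0.113;C=np.array([.5192,.1056]);c,s=np.cos(yaw),np.sin(yaw);Rb=np.array([[c,-s],[s,c]])
B=lambda x,y:C+Rb@[x,y]
pv=B(.09,0);print("pivot",pv,"pin",B(.057,-.0185))
T=lambda u,v:(215+u/6-.42,145+v/6-.42)
S=lambda u,v:(225+u/5-.4,190+v/5-.4)
print("post top", onplane("top",*T(402,163),.09)," pin top",onplane("top",*T(423,221),.072),"side pin",onplane("side",*S(320,173),.072))
tt=[onplane("top",*T(127,y),.072) for y in(143,190)];print("tip top",tt)
ts=[onplane("side",*S(*p),.072) for p in((52,322),(83,345))];print("tip side",ts)
for e in (tt,ts):
    m=(e[0]+e[1])[:2]/2-pv; print(np.linalg.norm(m),np.arctan2(m[1],m[0])-(np.pi/2+yaw))
print("black grip top view", onplane("top",*T(338,143),.17))
R=Ro.from_quat(ctrl.get_state()["tcp_rot"]).as_matrix();print(R.round(3),ctrl.finger_overhang)
```

```text
pivot [0.60862601 0.09545163] pin [0.57375042 0.08079069]
post top [0.60401424 0.09122142 0.09      ]  pin top [0.57330554 0.07939131 0.072     ] side pin [0.57386256 0.08131801 0.072     ]
tip top [array([0.61393239, 0.24752698, 0.072     ]), array([0.58723673, 0.24673569, 0.072     ])]
tip side [array([0.60895689, 0.24749264, 0.072     ]), array([0.58526928, 0.24680508, 0.072     ])]
0.15189271475711905 0.16596635754979538
0.15213348554255002 0.18874887895208303
black grip top view [0.60496227 0.12198247 0.17      ]
[[-0.     0.361 -0.933]
 [ 0.002 -0.933 -0.361]
 [-1.    -0.002 -0.   ]] 0.025
```

>>> play_rows:
  targets:
    - {"delta_pos":[0.06,0.075,0.035],"delta_rot":[0,0,-0.02],"claw":0}
    - {"delta_pos":[0.1,0.12,0.035],"delta_rot":[0,0,-0.04],"claw":0}
    - {"delta_pos":[0.307,0.379,0.035],"delta_rot":[0,0,-0.097],"claw":0}
    - {"delta_pos":[0.307,0.379,0.035],"delta_rot":[0,0,-0.097],"claw":0}
    - {"delta_pos":[0.307,0.379,0.035],"delta_rot":[0,0,-0.097],"claw":0}
    - {"delta_pos":[0.307,0.379,0.035],"delta_rot":[0,0,-0.097],"claw":0}
    - {"delta_pos":[0.307,0.379,0.035],"delta_rot":[0,0,-0.097],"claw":0}
    - {"delta_pos":[0.307,0.379,0.035],"delta_rot":[0,0,-0.097],"claw":0}
    - {"delta_pos":[0.307,0.379,0.035],"delta_rot":[0,0,-0.097],"claw":0}
    - {"delta_pos":[0.307,0.379,0.035],"delta_rot":[0,0,-0.097],"claw":0}
    - {"delta_pos":[0.307,0.379,0.035],"delta_rot":[0,0,-0.097],"claw":0}
    - {"delta_pos":[0.307,0.379,0.035],"delta_rot":[0,0,-0.097],"claw":0}
    - {"delta_pos":[0.402,0.859,0.035],"delta_rot":[0,0,-0.097],"claw":0}
    - {"delta_pos":[0.402,0.859,0.035],"delta_rot":[0,0,-0.097],"claw":0}
    - {"delta_pos":[0.402,0.859,0.035],"delta_rot":[0,0,-0.097],"claw":0}
    - {"delta_pos":[0.402,0.859,0.035],"delta_rot":[0,0,-0.097],"claw":0}
    - {"delta_pos":[0.402,0.859,0.035],"delta_rot":[0,0,-0.097],"claw":0}
    - {"delta_pos":[0.402,0.859,0.035],"delta_rot":[0,0,-0.097],"claw":0}
    - {"delta_pos":[0.402,0.859,0.035],"delta_rot":[0,0,-0.097],"claw":0}
    - {"delta_pos":[0.402,0.859,0.035],"delta_rot":[0,0,-0.097],"claw":0}

```text
time: 1.77
eef_pos: [0.6147, 0.0791, 0.2896]
tcp_rot: [-0.707, -0.023, 0.707, -0.022]
contact_force: [1.6, -0.1, 0.1]
opening: 0.0
```

>>> play_rows:
  targets:
    - {"delta_pos":[0.04,0.151,0],"delta_rot":[0,0,0],"claw":0}
    - {"delta_pos":[0.04,0.151,0],"delta_rot":[0,0,0],"claw":0}
    - {"delta_pos":[0.04,0.151,0],"delta_rot":[0,0,0],"claw":0}
    - {"delta_pos":[0.04,0.151,0],"delta_rot":[0,0,0],"claw":0}
    - {"delta_pos":[0.04,0.151,0],"delta_rot":[0,0,0],"claw":0}
    - {"delta_pos":[0.04,0.151,-0.035],"delta_rot":[0,0,0],"claw":0}
    - {"delta_pos":[0.04,0.151,-0.07],"delta_rot":[0,0,0],"claw":0}
    - {"delta_pos":[0.04,0.151,-0.105],"delta_rot":[0,0,0],"claw":0}
    - {"delta_pos":[0.04,0.151,-0.13],"delta_rot":[0,0,0],"claw":0}
    - {"delta_pos":[0.04,0.151,-0.13],"delta_rot":[0,0,0],"claw":0}

```text
time: 2.6
eef_pos: [0.65, 0.2287, 0.1506]
tcp_rot: [-0.701, -0.022, 0.712, -0.023]
contact_force: [-1.3, 0.5, -1.1]
opening: -0.0
```

Run:
```python
from h import *
st=ctrl.get_state();print(st["qpos"].round(3),st["eef_pos"])
s=ctrl.read_camera("side")
cv2.imwrite("pics/s1.png",cv2.resize(s[120:320,180:380],None,fx=3,fy=3,interpolation=cv2.INTER_CUBIC))
```

```text
[0.191 0.418 1.608 0.002 1.131 1.697] [0.64999503 0.22867705 0.1505826 ]
```

View pics/s1.png

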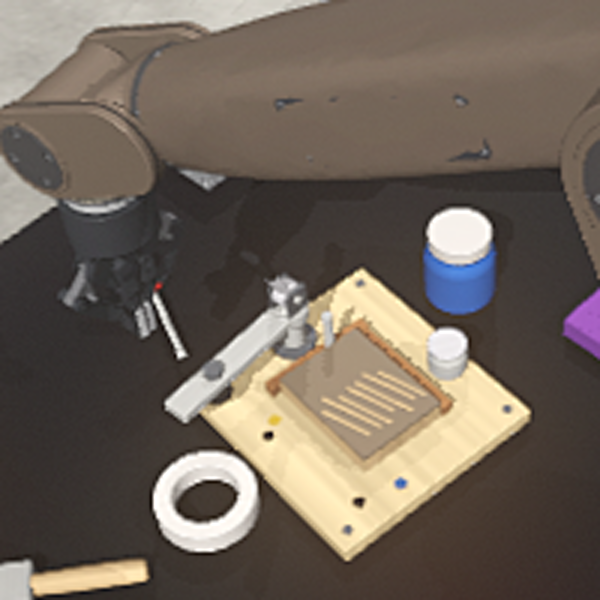

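The side view shows the closed fingers at (145,320) in the crop, beyond the strap and clear of the parked strap, screwdriver and tape. The next script computes the arc waypoints.

```bash
cat > arc.py <<'E'
from h import *
p0=ctrl.get_state()["eef_pos"]; pv=np.array([.608,.095])
def pt(deg,r=.133,off=.0245):
    a=np.radians(deg);d=np.array([np.cos(a),np.sin(a)]);n=np.array([d[1],-d[0]]);return pv+r*d+off*n
if __name__=="__main__":
    for g in list(range(94,174,5))+[174,176,178]: print(g,(pt(g)-p0[:2]).round(3),"yaw",round((g-93.6)/180,3))
    print("dz",.079-p0[2])
E
python3 arc.py
```

```text
94 [-0.029  0.   ] yaw 0.002
99 [-0.041  0.001] yaw 0.03
104 [-0.052  0.001] yaw 0.058
109 [-0.064 -0.   ] yaw 0.086
114 [-0.076 -0.003] yaw 0.113
119 [-0.087 -0.006] yaw 0.141
124 [-0.098 -0.01 ] yaw 0.169
129 [-0.109 -0.015] yaw 0.197
134 [-0.119 -0.021] yaw 0.224
139 [-0.128 -0.028] yaw 0.252
144 [-0.137 -0.036] yaw 0.28
149 [-0.145 -0.045] yaw 0.308
154 [-0.153 -0.054] yaw 0.336
159 [-0.159 -0.064] yaw 0.363
164 [-0.165 -0.074] yaw 0.391
169 [-0.17  -0.085] yaw 0.419
174 [-0.174 -0.096] yaw 0.447
176 [-0.175 -0.1  ] yaw 0.458
178 [-0.176 -0.105] yaw 0.469
dz -0.075596824244774
```

>>> play_rows:
  targets:
    - {"delta_pos":[0,0,-0.03],"delta_rot":[0,0,0],"claw":0}
    - {"delta_pos":[0,0,-0.06],"delta_rot":[0,0,0],"claw":0}
    - {"delta_pos":[0,0,-0.0755],"delta_rot":[0,0,0],"claw":0}
    - {"delta_pos":[0,0,-0.0755],"delta_rot":[0,0,0],"claw":0}
    - {"delta_pos":[-0.015,0,-0.0755],"delta_rot":[0,0,0],"claw":0}
    - {"delta_pos":[-0.029,0,-0.0755],"delta_rot":[0,0,0.002],"claw":0}
    - {"delta_pos":[-0.035,0.001,-0.0755],"delta_rot":[0,0,0.016],"claw":0}
    - {"delta_pos":[-0.041,0.001,-0.0755],"delta_rot":[0,0,0.03],"claw":0}
    - {"delta_pos":[-0.052,0.001,-0.0755],"delta_rot":[0,0,0.058],"claw":0}

```text
time: 3.4
eef_pos: [0.6033, 0.2306, 0.0833]
tcp_rot: [-0.701, -0.088, 0.702, -0.087]
contact_force: [1.6, -0.3, -1.8]
opening: 0.006
```

```bash
python3 arc.py
```

```text
94 [ 0.02  -0.001] yaw 0.002
99 [ 0.008 -0.   ] yaw 0.03
104 [-0.004 -0.001] yaw 0.058
109 [-0.015 -0.002] yaw 0.086
114 [-0.027 -0.004] yaw 0.113
119 [-0.038 -0.007] yaw 0.141
124 [-0.049 -0.012] yaw 0.169
129 [-0.06  -0.017] yaw 0.197
134 [-0.07  -0.023] yaw 0.224
139 [-0.08 -0.03] yaw 0.252
144 [-0.088 -0.038] yaw 0.28
149 [-0.097 -0.046] yaw 0.308
154 [-0.104 -0.055] yaw 0.336
159 [-0.111 -0.065] yaw 0.363
164 [-0.116 -0.075] yaw 0.391
169 [-0.121 -0.086] yaw 0.419
174 [-0.125 -0.097] yaw 0.447
176 [-0.126 -0.102] yaw 0.458
178 [-0.127 -0.106] yaw 0.469
dz -0.0043425771334109076
```

>>> play_rows:
  targets:
    - {"delta_pos":[-0.004,-0.001,-0.005],"delta_rot":[0,0,0],"claw":0}
    - {"delta_pos":[-0.015,-0.002,-0.005],"delta_rot":[0,0,0.028],"claw":0}
    - {"delta_pos":[-0.027,-0.004,-0.005],"delta_rot":[0,0,0.055],"claw":0}
    - {"delta_pos":[-0.038,-0.007,-0.005],"delta_rot":[0,0,0.083],"claw":0}
    - {"delta_pos":[-0.049,-0.012,-0.005],"delta_rot":[0,0,0.111],"claw":0}
    - {"delta_pos":[-0.06,-0.017,-0.005],"delta_rot":[0,0,0.139],"claw":0}
    - {"delta_pos":[-0.07,-0.023,-0.005],"delta_rot":[0,0,0.166],"claw":0}
    - {"delta_pos":[-0.08,-0.03,-0.005],"delta_rot":[0,0,0.194],"claw":0}
    - {"delta_pos":[-0.088,-0.038,-0.005],"delta_rot":[0,0,0.222],"claw":0}

```text
time: 4.15
eef_pos: [0.5173, 0.1933, 0.0815]
tcp_rot: [0.631, 0.322, -0.627, 0.323]
contact_force: [1.7, 2.3, 0.9]
opening: 0.001
```

```bash
python3 arc.py | tail -9
python3 - <<'E'
from h import *
s=ctrl.read_camera("side")
cv2.imwrite("pics/s2.png",cv2.resize(s[120:320,180:380],None,fx=3,fy=3,interpolation=cv2.INTER_CUBIC))
E
```

```text
149 [-0.011 -0.009] yaw 0.308
154 [-0.018 -0.018] yaw 0.336
159 [-0.025 -0.028] yaw 0.363
164 [-0.03  -0.038] yaw 0.391
169 [-0.035 -0.049] yaw 0.419
174 [-0.039 -0.06 ] yaw 0.447
176 [-0.04  -0.065] yaw 0.458
178 [-0.041 -0.069] yaw 0.469
dz -0.0025022440245422994
```

View pics/s2.png

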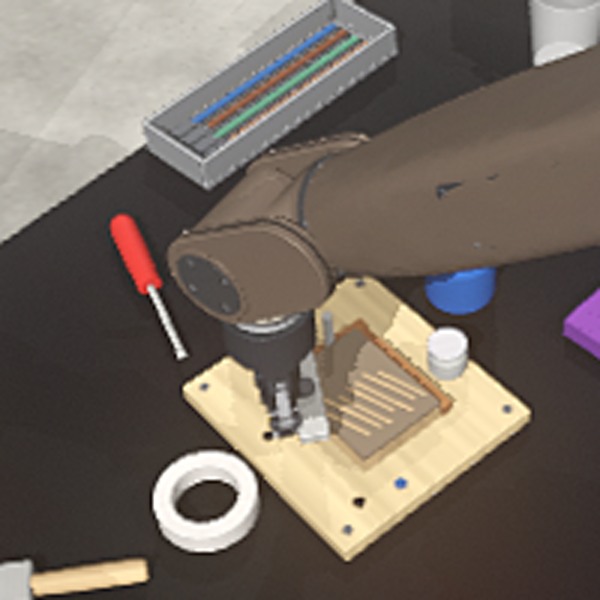

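The strap is swinging with the fingers behind it: the strap's free end is at crop (315,430), and the tape is untouched. Continuing to the stop.

>>> play_rows:
  targets:
    - {"delta_pos":[-0.011,-0.009,-0.003],"delta_rot":[0,0,0.028],"claw":0}
    - {"delta_pos":[-0.018,-0.018,-0.003],"delta_rot":[0,0,0.056],"claw":0}
    - {"delta_pos":[-0.025,-0.028,-0.003],"delta_rot":[0,0,0.083],"claw":0}
    - {"delta_pos":[-0.03,-0.038,-0.003],"delta_rot":[0,0,0.111],"claw":0}
    - {"delta_pos":[-0.033,-0.044,-0.003],"delta_rot":[0,0,0.125],"claw":0}
    - {"delta_pos":[-0.035,-0.049,-0.003],"delta_rot":[0,0,0.139],"claw":0}
    - {"delta_pos":[-0.037,-0.054,-0.003],"delta_rot":[0,0,0.153],"claw":0}
    - {"delta_pos":[-0.039,-0.058,-0.003],"delta_rot":[0,0,0.165],"claw":0}
    - {"delta_pos":[-0.039,-0.06,-0.003],"delta_rot":[0,0,0.165],"claw":0}

```text
time: 4.95
eef_pos: [0.4801, 0.1359, 0.0804]
tcp_rot: [0.533, 0.472, -0.52, 0.471]
contact_force: [4.7, 23.4, -4.2]
opening: -0.001
```

A 23 N reaction along +y means the strap is against its pin. I'll back off sideways, rise, and check.

>>> play_rows:
  targets:
    - {"delta_pos":[0.001,0.01,0],"delta_rot":[0,0,0],"claw":0}
    - {"delta_pos":[0.004,0.04,0],"delta_rot":[0,0,0],"claw":0}
    - {"delta_pos":[0.004,0.06,0.03],"delta_rot":[0,0,0],"claw":0}
    - {"delta_pos":[0.01,0.1,0.07],"delta_rot":[0,0,0],"claw":0}
    - {"delta_pos":[0.02,0.13,0.11],"delta_rot":[0,0,0],"claw":0}
    - {"delta_pos":[0.05,0.15,0.15],"delta_rot":[0,0,0],"claw":0}
    - {"delta_pos":[0.08,0.15,0.19],"delta_rot":[0,0,0],"claw":0}
    - {"delta_pos":[0.12,0.15,0.2],"delta_rot":[0,0,0],"claw":0}
    - {"delta_pos":[0.16,0.15,0.2],"delta_rot":[0,0,0],"claw":0}
    - {"delta_pos":[0.2,0.13,0.2],"delta_rot":[0,0,0],"claw":0}
    - {"delta_pos":[0.2,0.13,0.2],"delta_rot":[0,0,0],"claw":0}
    - {"delta_pos":[0.2,0.13,0.2],"delta_rot":[0,0,0],"claw":0}

```text
time: 5.95
eef_pos: [0.6855, 0.2637, 0.2823]
tcp_rot: [0.536, 0.469, -0.521, 0.471]
contact_force: [-1.7, 0.1, -1.6]
opening: -0.001
```

Run:
```python
from h import *
st=ctrl.get_state();print(st["eef_pos"],st["contact_force"],st["qpos"])
s=ctrl.read_camera("side")
s=s[170:330,220:380];t=ctrl.read_camera("top")[145:245,215:345]
cv2.imwrite("pics/s3.png",np.hstack([cv2.resize(s,(480,480),interpolation=2)[:, :],cv2.resize(t[:, 25:90],(312,480),interpolation=2)]))
```

```text
[0.68546765 0.26374248 0.2823007 ] [-1.67359748  0.05011162 -1.62594616] [0.2268753  0.38905604 1.39923036 0.00871145 1.33270714 0.34204543]
```

View pics/s3.png

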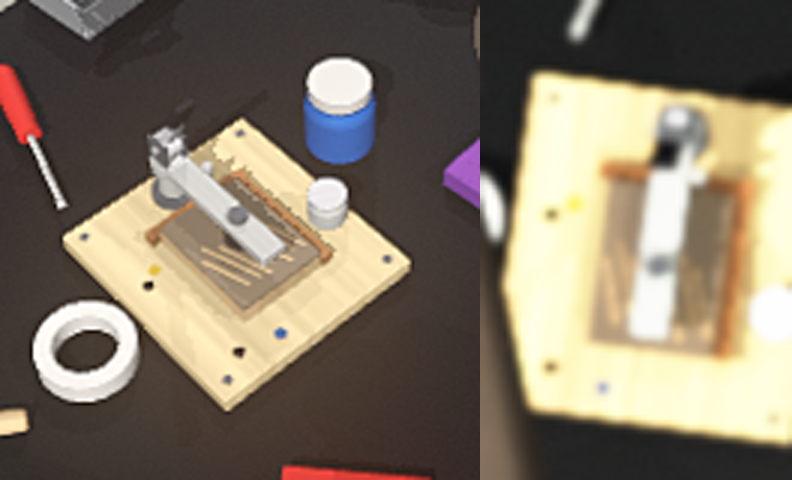

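The strap lies straight over the block, against the pin at side crop (205,170). The block sits in its fence, and the tin, tape and jar are unmoved. The next script works out the lever path.

```bash
cat > lev.py <<'E'
from h import *
p0=ctrl.get_state()["eef_pos"]; a=np.pi-.113; d=np.array([np.cos(a),np.sin(a)]); pv=np.array([.608,.095])
def pt(f,r=.082,h=.005,w=.0145):
    f=np.radians(f); s=r*np.cos(f)-h*np.sin(f)-w; z=.09+r*np.sin(f)+h*np.cos(f)+.025
    return np.r_[pv+s*d,z]
if __name__=="__main__":
    print(p0); print("pre",np.r_[pv-.035*d,.194]-p0)
    for f in (75,70,65,60,55,50,45,40,35,30,25,20,15,10,5,0,-2,-4): print(f,(pt(f)-p0).round(3))
E
python3 - <<'E'
from lev import *
m=onplane("side",220+268/3-.3,170+249/3-.3,.072)[:2]-pv;print(np.linalg.norm(m),np.arctan2(m[1],m[0])-np.pi/2+.113)
E
python3 lev.py
```

```text
0.14569370418167357 1.5353165852989
[0.68138958 0.26550608 0.28115584]
pre [-0.0386128  -0.17445267 -0.08715584]
75 [-0.075 -0.17  -0.086]
70 [-0.082 -0.17  -0.087]
65 [-0.089 -0.169 -0.09 ]
60 [-0.095 -0.168 -0.093]
55 [-0.102 -0.167 -0.096]
50 [-0.108 -0.167 -0.1  ]
45 [-0.113 -0.166 -0.105]
40 [-0.118 -0.165 -0.11 ]
35 [-0.123 -0.165 -0.115]
30 [-0.127 -0.164 -0.121]
25 [-0.131 -0.164 -0.127]
20 [-0.134 -0.164 -0.133]
15 [-0.136 -0.163 -0.14 ]
10 [-0.138 -0.163 -0.147]
5 [-0.14  -0.163 -0.154]
0 [-0.14  -0.163 -0.161]
-2 [-0.141 -0.163 -0.164]
-4 [-0.141 -0.163 -0.167]
```

Run:
```python
from h import *
t=ctrl.read_camera("top");cv2.imwrite("pics/t3.png",t)
g=cv2.cvtColor(t,cv2.COLOR_BGR2HSV)
m=((g[...,1]<25)&(g[...,2]>150)).astype(np.uint8);m[:,:262]=0;m[:,300:]=0;m[:182]=0;m[217:]=0
L=[]
for v in range(184,214):
    u=np.where(m[v])[0]
    if len(u): a=onplane("top",u[0]-.5,v,.072);b=onplane("top",u[-1]+.5,v,.072);L.append([*((a+b)/2)[:2],np.linalg.norm(a-b)])
L=np.array(L);print(L.round(4))
k=L[abs(L[:,2]-.028)<.004];p=np.polyfit(k[:,0],k[:,1],1);print(p, -np.arctan(p[0]), "y at pivot",np.polyval(p,.608))
```

```text
[[0.564  0.0998 0.0305]
 [0.5606 0.0997 0.0305]
 [0.5572 0.1013 0.0271]
 [0.5538 0.1012 0.0271]
 [0.5504 0.1012 0.0271]
 [0.5469 0.1028 0.0305]
 [0.5435 0.1027 0.0305]
 [0.5401 0.1026 0.0305]
 [0.5367 0.1042 0.0271]
 [0.5333 0.1041 0.0271]
 [0.5299 0.104  0.0271]
 [0.5265 0.104  0.0271]
 [0.5231 0.1039 0.0271]
 [0.5197 0.1055 0.0237]
 [0.5163 0.1054 0.0237]
 [0.5129 0.1053 0.0237]
 [0.5095 0.1052 0.0237]
 [0.5061 0.1068 0.027 ]
 [0.5027 0.1067 0.027 ]
 [0.4993 0.1067 0.027 ]
 [0.4959 0.1066 0.027 ]
 [0.4931 0.076  0.0947]
 [0.4898 0.076  0.0947]
 [0.4864 0.0759 0.0947]
 [0.483  0.0758 0.0947]
 [0.4796 0.0757 0.0947]
 [0.4762 0.0756 0.0946]
 [0.4728 0.0772 0.098 ]
 [0.4694 0.0772 0.098 ]
 [0.466  0.0771 0.098 ]]
[-0.10360429  0.15870257] 0.10323597046017308 y at pivot 0.09571116207777565
```

The strap axis slope is -0.103, against a board yaw of about -0.11, so the strap is at its stop to within about 0.01 rad. Now behind the lever.

>>> play_rows:
  targets:
    - {"delta_pos":[-0.01,-0.04,0],"delta_rot":[0,0,0],"claw":0}
    - {"delta_pos":[-0.02,-0.08,0],"delta_rot":[0,0,0],"claw":0}
    - {"delta_pos":[-0.03,-0.12,0],"delta_rot":[0,0,0],"claw":0}
    - {"delta_pos":[-0.039,-0.16,0],"delta_rot":[0,0,0],"claw":0}
    - {"delta_pos":[-0.039,-0.174,0],"delta_rot":[0,0,0],"claw":0}
    - {"delta_pos":[-0.039,-0.174,-0.03],"delta_rot":[0,0,0],"claw":0}
    - {"delta_pos":[-0.039,-0.174,-0.06],"delta_rot":[0,0,0],"claw":0}
    - {"delta_pos":[-0.039,-0.174,-0.087],"delta_rot":[0,0,0],"claw":0}
    - {"delta_pos":[-0.039,-0.174,-0.087],"delta_rot":[0,0,0],"claw":0}
    - {"delta_pos":[-0.039,-0.174,-0.087],"delta_rot":[0,0,0],"claw":0}

```text
time: 6.93
eef_pos: [0.6398, 0.093, 0.1926]
tcp_rot: [0.533, 0.473, -0.522, 0.469]
contact_force: [1.7, -0.0, -0.1]
opening: -0.003
```

```bash
python3 lev.py
python3 - <<'E'
from h import *
print(ctrl.get_state()["contact_force"])
s=ctrl.read_camera("side")[130:290,200:360];s=cv2.convertScaleAbs(s,alpha=1.5,beta=30)
cv2.imwrite("pics/s4.png",cv2.resize(s,(560,560),interpolation=2))
E
```

```text
[0.63978642 0.09295212 0.19262959]
pre [ 0.00299036 -0.00189871  0.00137041]
75 [-0.034  0.002  0.003]
70 [-0.041  0.003  0.001]
65 [-0.047  0.004 -0.001]
60 [-0.054  0.005 -0.004]
55 [-0.06   0.005 -0.008]
50 [-0.066  0.006 -0.012]
45 [-0.071  0.007 -0.016]
40 [-0.077  0.007 -0.021]
35 [-0.081  0.008 -0.027]
30 [-0.085  0.008 -0.032]
25 [-0.089  0.009 -0.038]
20 [-0.092  0.009 -0.045]
15 [-0.095  0.009 -0.052]
10 [-0.097  0.009 -0.058]
5 [-0.098  0.01  -0.066]
0 [-0.099  0.01  -0.073]
-2 [-0.099  0.01  -0.075]
-4 [-0.099  0.01  -0.078]
[ 1.71588339 -0.02583614 -0.07505436]
```

View pics/s4.png

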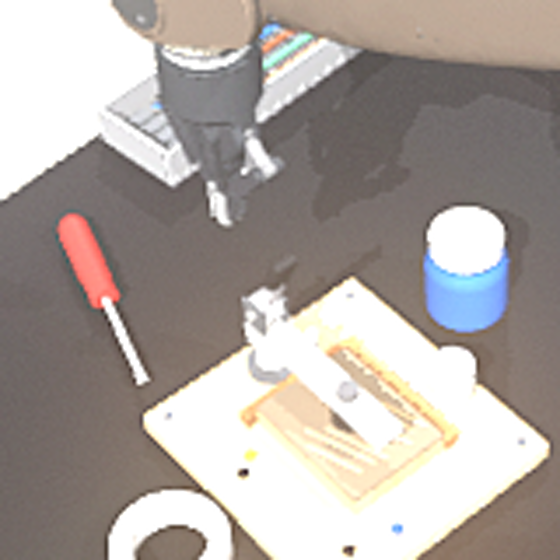

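The fingers are behind the post at crop (220,215), and the black lever barely shows against the black table, around (275,260). I'll push the first half of the lever path.

>>> play_rows:
  targets:
    - {"delta_pos":[-0.015,0.002,0.003],"delta_rot":[0,0,0],"claw":0}
    - {"delta_pos":[-0.034,0.002,0.003],"delta_rot":[0,0,0],"claw":0}
    - {"delta_pos":[-0.041,0.003,0.001],"delta_rot":[0,0,0],"claw":0}
    - {"delta_pos":[-0.047,0.004,-0.001],"delta_rot":[0,0,0],"claw":0}
    - {"delta_pos":[-0.054,0.005,-0.004],"delta_rot":[0,0,0],"claw":0}
    - {"delta_pos":[-0.06,0.005,-0.008],"delta_rot":[0,0,0],"claw":0}
    - {"delta_pos":[-0.066,0.006,-0.012],"delta_rot":[0,0,0],"claw":0}

```text
time: 7.57
eef_pos: [0.5764, 0.0988, 0.1843]
tcp_rot: [0.535, 0.471, -0.519, 0.472]
contact_force: [1.6, -0.2, 3.4]
opening: -0.004
```

```bash
python3 lev.py|tail -12
```

```text
45 [-0.008  0.001 -0.008]
40 [-0.013  0.001 -0.013]
35 [-0.018  0.002 -0.018]
30 [-0.022  0.002 -0.024]
25 [-0.026  0.003 -0.03 ]
20 [-0.029  0.003 -0.037]
15 [-0.031  0.003 -0.043]
10 [-0.033  0.004 -0.05 ]
5 [-0.035  0.004 -0.057]
0 [-0.035  0.004 -0.064]
-2 [-0.036  0.004 -0.067]
-4 [-0.036  0.004 -0.07 ]
```

Contact is at about 3 N, as expected for the lever. Continuing down.

>>> play_rows:
  targets:
    - {"delta_pos":[-0.008,0.001,-0.008],"delta_rot":[0,0,0],"claw":0}
    - {"delta_pos":[-0.013,0.001,-0.013],"delta_rot":[0,0,0],"claw":0}
    - {"delta_pos":[-0.018,0.002,-0.018],"delta_rot":[0,0,0],"claw":0}
    - {"delta_pos":[-0.022,0.002,-0.024],"delta_rot":[0,0,0],"claw":0}
    - {"delta_pos":[-0.026,0.003,-0.03],"delta_rot":[0,0,0],"claw":0}
    - {"delta_pos":[-0.029,0.003,-0.037],"delta_rot":[0,0,0],"claw":0}
    - {"delta_pos":[-0.031,0.003,-0.043],"delta_rot":[0,0,0],"claw":0}
    - {"delta_pos":[-0.033,0.004,-0.05],"delta_rot":[0,0,0],"claw":0}
    - {"delta_pos":[-0.035,0.004,-0.055],"delta_rot":[0,0,0],"claw":0}
    - {"delta_pos":[-0.035,0.004,-0.059],"delta_rot":[0,0,0],"claw":0}
    - {"delta_pos":[-0.035,0.004,-0.062],"delta_rot":[0,0,0],"claw":0}
    - {"delta_pos":[-0.035,0.004,-0.064],"delta_rot":[0,0,0],"claw":0}

```text
time: 8.57
eef_pos: [0.5406, 0.1027, 0.1199]
tcp_rot: [0.534, 0.471, -0.52, 0.471]
contact_force: [-6.9, -0.7, 16.3]
opening: -0.004
```

>>> play_rows:
  targets:
    - {"delta_pos":[0.001,0,-0.002],"delta_rot":[0,0,0],"claw":0}
    - {"delta_pos":[0.001,0,-0.002],"delta_rot":[0,0,0],"claw":0}
    - {"delta_pos":[0.001,0,-0.002],"delta_rot":[0,0,0],"claw":0}

```text
time: 8.82
eef_pos: [0.541, 0.1028, 0.1199]
tcp_rot: [0.533, 0.472, -0.521, 0.47]
contact_force: [-8.6, -0.4, 16.2]
opening: 0.001
```

>>> play_rows:
  targets:
    - {"delta_pos":[0.002,0,-0.004],"delta_rot":[0,0,0],"claw":0}
    - {"delta_pos":[0.002,0,-0.005],"delta_rot":[0,0,0],"claw":0}
    - {"delta_pos":[0.002,0,-0.005],"delta_rot":[0,0,0],"claw":0}

```text
time: 9.07
eef_pos: [0.5414, 0.1028, 0.1194]
tcp_rot: [0.53, 0.475, -0.524, 0.469]
contact_force: [-18.7, -1.8, 32.8]
opening: 0.001
```

The lever is at a hard stop: 33 N gave only 0.5 mm more, with the fingertip at about 94.5 mm. Retreating straight up and away.

>>> play_rows:
  targets:
    - {"delta_pos":[0,0,0.01],"delta_rot":[0,0,0],"claw":0}
    - {"delta_pos":[0,0,0.04],"delta_rot":[0,0,0],"claw":0}
    - {"delta_pos":[0,0,0.08],"delta_rot":[0,0,0],"claw":0}
    - {"delta_pos":[0,0,0.12],"delta_rot":[0,0,0],"claw":0}
    - {"delta_pos":[0,0,0.15],"delta_rot":[0,0,0],"claw":0}
    - {"delta_pos":[0,-0.06,0.16],"delta_rot":[0,0,0],"claw":0}
    - {"delta_pos":[0,-0.1,0.16],"delta_rot":[0,0,0],"claw":0}
    - {"delta_pos":[0,-0.14,0.16],"delta_rot":[0,0,0],"claw":0}
    - {"delta_pos":[0,-0.18,0.16],"delta_rot":[0,0,0],"claw":0}
    - {"delta_pos":[0,-0.22,0.16],"delta_rot":[0,0,0],"claw":0}
    - {"delta_pos":[0,-0.26,0.16],"delta_rot":[0,0,0],"claw":0}
    - {"delta_pos":[0,-0.3,0.16],"delta_rot":[0,0,0],"claw":0}
    - {"delta_pos":[0,-0.34,0.16],"delta_rot":[0,0,0],"claw":0}
    - {"delta_pos":[0,-0.36,0.16],"delta_rot":[0,0,0],"claw":0}
    - {"delta_pos":[0,-0.36,0.16],"delta_rot":[0,0,0],"claw":0}
    - {"delta_pos":[0,-0.36,0.16],"delta_rot":[0,0,0],"claw":0}

```text
time: 10.4
eef_pos: [0.5409, -0.2583, 0.2777]
tcp_rot: [0.531, 0.475, -0.524, 0.467]
contact_force: [-0.8, 0.6, 0.3]
opening: -0.002
```

Run:
```python
from h import *
s=ctrl.read_camera("side")[170:310,220:360];t=ctrl.read_camera("top")[145:245,235:325]
cv2.imwrite("pics/s5.png",np.hstack([cv2.resize(s,(420,420),interpolation=2),cv2.resize(t,(378,420),interpolation=2)]))
pv=np.array([.608,.095]);a=np.pi-.113;d=np.array([np.cos(a),np.sin(a)])
p=np.r_[pv+.092*d,.095]
print("expected lever tip crop px",(proj("side",p)-[220,170])*3,(proj("top",p)-[235,145])*4.2+[420,0])
```

```text
expected lever tip crop px [231.01471436 193.62115688] [594.92934154 220.40239315]
```

View pics/s5.png

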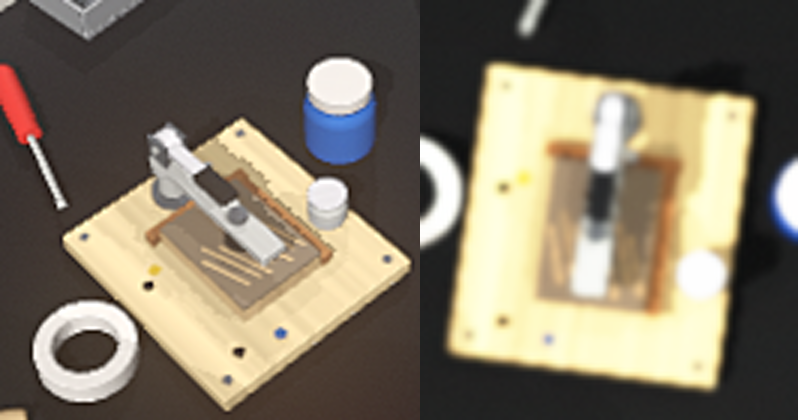

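The lever now lies flat along the strap, with its grip end at about side crop (231,197); I predicted (231,194) for fully level. The strap is still over the block, the block is in its fence, and the bystanders in view are unmoved. The hand is clear, so I'm handing in.

```bash
python3 -c "
from plant import ctrl
print(ctrl.sign_off())"
```

```text
the job is handed in; nothing more can be done
None
```

The block is clamped. I swung the strap over it with closed fingers until it met the stop pin, then pushed the cam lever down flat and withdrew the hand. It took about 10.5 s of robot time before I handed it in.

- **Strap:** the push ended with a 23 N reaction, far above the 2 N that moves the strap. The top view put it within about 0.01 rad of its stop before I touched the lever. An earlier rough estimate by eye from the side view gave 1.535 instead of 1.57; I trusted the measured edge line over that.
- **Lever:** it ended on a hard stop, where 33 N gave only 0.5 mm more travel. The fingertip was at about 94.5 mm, against 95 mm for a level lever, and the last picture shows the grip where a level lever should be.
- **Surroundings:** the last picture shows the block in its fence, and the tin, tape, jar and screwdriver where they were. The hand was clear, with about zero force. I did not re-check the roller, cup, bowl and brush afterwards, but the hand did not work near them.
- **Not checked directly:** the pad pressing on the block was not visible. I take it from the lever being fully down.

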